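Lock the keeper of a comb jig by its pin in an L-shaped slot

TASK

Lock the comb into the jig on the bench: with the fingertips push the upright pin along the long leg of its L-shaped slot to the corner, so that it drives the keeper bar forward over the edge of the comb, then push it sideways to the very end of the short leg. Only push the pin, never lift it, and leave the comb and the loose things on and around the jig where they are.

Things in the scene. Friction and masses are not known exactly. Their poses are not given: they have to be found in the camera images.
- jig: Comb jig fixed to the bench, 241 x 158 mm, wood with steel top plate (deck) 20 mm above the bench. Origin at the underside; +x is the direction of the slot's long leg (roughly away from the robot), +y left, z up. Two guide strips for the keeper (y = +/-52 to +/-60, x = -25 to +110 mm) and screw heads on the deck rise to 33 mm above the bench at most.
- slot_start (a point): Point on the deck at the robot's end of the long leg of the L-shaped slot, jig (x, y) = (-75, -25) mm. The slot is 20 mm wide; the long leg runs from here in jig +x to the corner.
- slot_corner (a point): Point on the deck at the corner of the L, on both centre lines: jig (5, -25) mm. The short leg runs from here to the left (jig +y). The pin has 2 mm play all round, so hard at the corner its axis is at jig x = 7 mm.
- slot_end (a point): Point on the deck near the end of the short leg: jig (5, 25) mm; hard against the end the pin's axis is at jig y = 27 mm.
- pin: Upright round steel pin, captive in the slot by a foot disc under the deck (slides and spins, cannot come out), 180 g, polished and greased; no spring. Origin: centre of the foot's underside, 5 mm above the bench. Above the deck: a 40 mm flange from 22.5 to 30.5 mm above the bench (it pushes the keeper), then a straight ribbed knob, 24 mm in diameter, up to 74 mm.
- pin_knob (a point): Point on the pin's axis, 55 mm above the bench, halfway up the part of the knob that is to be pushed.
- keeper (a joint): Keeper bar, aluminium, 100 mm across (along jig y), with a lip in front, on the deck, 22 to 31 mm above the bench. Value in m: slide in jig +x, from 0 (rear face at jig x = 10 mm) to 0.022. About 2 N friction, stays where left; with the pin hard at the corner it reads about 0.017 and the lip covers the comb's near edge.
- comb: Pale horn comb, 53 x 95 x 4 mm, lying flat and loose on the deck at the far end of the jig, between the guide strips. Origin at the centre of its underside. Leave it.
- nut: Rusty hexagon nut, 29 x 32 x 15 mm, loose on the deck, to the left of the slot's long leg; top 35 mm above the bench. Leave it.
- button_tin: Open metal tin, 67 mm in diameter, 61 mm high, on the bench at the left. Leave it.
- spare_disc: Pale disc, 105 mm in diameter, 12 mm thick, on the bench at the left. Leave it.
- sanding_block: Brown sanding block, 52 x 86 x 26 mm, on the bench at the right. Leave it.
- powder_cup: Open tapered cup, 61 mm in diameter, 60 mm high, on the bench at the right. Leave it.
- pencil: Yellow pencil, 142 mm long, on the bench near the robot. Leave it.

How it is judged:
On the way, in this order (a step that is already met when the one before it is completed fails the run):
1. the pin is at the corner of the slot with the keeper bar driven forward (x of pin in the frame of jig above 0 m and y of pin in the frame of jig below -0.015 m and value of joint keeper above 0.01 m), for 0.05 s.
2. the pin has reached the end of the short leg (y of pin in the frame of jig above 0.02 m), for 0.05 s.
At the end, for the whole second after the job is handed in: The pin stands at the end of the short leg (within 7 mm of the slot's end), the keeper bar is forward over the comb (more than 10 mm of its travel), and both are at rest (y of pin in the frame of jig above 0.02 m and x of pin in the frame of jig above -0.001 m and value of joint keeper above 0.01 m and linear speed of pin below 0.01 m/s and velocity of joint keeper below 0.01 m/s); the robot touches nothing.
It fails at once if the pin was lifted out of its running height by more than 5 mm (z of pin in the frame of jig above 0.01 m).
It fails at once if the comb was shifted by more than 10 mm or lifted (distance of comb from where it was at the start of the episode above 0.01 m).
It fails at once if a loose thing on or around the jig was moved by more than 20 mm (distance of any of nut, button_tin, spare_disc, sanding_block, powder_cup, pencil from where it was at the start of the episode above 0.02 m).
It also fails if it takes over 42 s, if anything falls off the work surface, if the arm or the gripper's body presses on something with over 40 N, if the wrist force passes 120 N, or if a joint passes its speed limit or range.

ROBOT

A 6-joint arm with a two-finger parallel gripper is mounted at the origin on a cart in front of the work surface, level with it; the furniture and walls round the work are solid. World frame = base frame: x ahead of the robot, y to its left, z up, the work surface at z = 0. Lengths are in m, angles in rad, forces in N, time in s.
With the tool pointing down it reaches from about 0.3 to 0.875 m from the base axis. Payload 6.4 kg.
Tool frame: the origin (TCP) lies between the finger pads; the fingertips stand 19 mm ahead of it and the grasp point (between the pads) is the TCP (ctrl.tips_ahead is the z of the fingertips in the tool frame, in m); z points along the fingers, y is the line along which they close (so a half turn about z gives the same grasp; the last joint's range is limited). The gripper opens to 85 mm and grips with 20 to 120 N. Pads are 22 mm wide; open, the fingers measure 114 mm over their backs; the gripper's body (76 mm by 85 mm) begins 54 mm behind the grasp point. The pads swing forward as they close: fully open they stand 13 mm farther back than shut.
Start: joints at [1.115, 0.181, 1.607, -0, 1.354, -0.206], TCP at [0.142, 0.557, 0.211] pointing down, gripper open.
Joint ranges: [-2.99, 2.99], [-0.89, 2.07], [0.3, 2.58], [-1.14, 4.28], [0, 2.63], [-3.12, 3.12]. Speed limits (rad/s): [2.57, 2.57, 3.01, 3.14, 3.14, 3.14].

INTERFACE

Orientations are given as a unit quaternion [w, x, y, z].
In Python, from bench import readout, vision, ctrl gives the robot as it stands.
- The arm moves only by the tool play_rows, never from a script. Its arguments are lists of equal length, an entry for each row: "xyz": the shift along the tool's x, y, z in mm, a list of three; "rot": the turn, a rotation vector about the tool's x, y, z in rad, a list of three; "grip": the opening, from 0 (shut) to 1 (fully open). In form: {"xyz": [[x, y, z], ...], "rot": [[rx, ry, rz], ...], "grip": [grip, ...]}. A call has exactly 10 rows; each row is the pose to reach, as a shift and turn from the pose commanded when the call began, along the tool's axes at that moment; what a row does not reach only later rows make up. A row lasts 1/8 s, in which the tool goes at most 62.5 mm and 10.7 degrees, less where a joint would pass 70% of its speed; a pose out of reach is approached as far as the arm can. A call with a gripper value outside its range is refused whole. The fingers move at their own pace and stop on an object; the grip force is fixed at half the most. Time passes only in rows, so rows that repeat a pose let the fingers close, or fill a call up. It gives the time, the measured TCP pose, the force, the opening and the grip force at its end, in the units of the state.
- readout.get_obs(): the state, without advancing time (a new reading comes with each control period).
- vision.camera(name): name is "side" or "top" or "wrist"; returns a dict with "color" (400x640x3 uint8, red, green, blue), "depth" (400x640 float32, m along the optical axis (not along the pixel's ray), 0 where there is no reading), "camera_matrix" (3x3 intrinsics, pixels), "extrinsics" (4x4, takes a point from camera to world coordinates); the wrist camera has in their place "hand_eye" (4x4, takes a point from camera to tool coordinates, whose origin is the TCP and whose axes are the flange's). Camera axes: x right, y down, z forward; pixel columns grow to the right and rows downward; lengths in m; the calibration is good to about 2 mm. The wrist camera is an equidistant fisheye: a pixel r from the principal point sees the ray r / f radians off the axis. A picture is of the moment at which its call begins: read the wrist's pose just before it.
- ctrl.hand_in(): hands the job in; it is judged then, once.
The state is a dict: "time_s": time; "q": joint angles; "dq": joint speeds; "joint_efforts": joint torques, N m; "eef_pos": TCP position; "eef_rot": TCP orientation; "wrist_force": force on the tool from outside, world axes, zero at the start; "torque": the same for the moment, N m; "opening": opening from 0.0 (shut) to 1.0 (fully open); "grasp_force": force on a finger pad.
Only numpy, scipy, OpenCV 4.12 (cv2) and the standard library are available. Lean on these libraries where they do the work, as an engineer would, in place of code of your own. Each camera call takes 0.05 s, during which the arm holds its last target. There are 200 camera calls.

## Working session

There is one attempt and no reset: what is moved stays moved. The work goes in short steps, Python scripts to look and compute and a tool call to move; the robot and the scene stay as the last step left them, time stands still between calls to the robot, and variables do not carry over. Pictures are saved under pics/ and viewed, at most 10 in all, crops included, and the job is handed in when it is done.

Besides the shell and the picture viewer there is one more tool, called after ">>>" as name(argument=value, ...), one argument or row to a line, values as JSON. play_rows: Moves the arm, as the interface text tells. Its arguments: {"type":"object","properties":{"xyz":{"type":"array","items":{"type":"array","items":{"type":"number"}}},"rot":{"type":"array","items":{"type":"array","items":{"type":"number"}}},"grip":{"type":"array","items":{"type":"number"}}},"required":["xyz","rot","grip"]}

```bash
mkdir -p pics; ls; cat > h.py <<'E'
import numpy as np, cv2
from bench import readout, vision, ctrl
def snap(n,f):
    c=vision.camera(n); cv2.imwrite(f,c["color"][:,:,::-1]); np.savez(f[:-3]+"npz",**{k:v for k,v in c.items()}); return c
def px(c,u,v,z=None):
    K=c["camera_matrix"];E=c["extrinsics"]
    r=np.linalg.inv(K)@[u,v,1.]
    if z is None: p=r*c["depth"][int(v),int(u)]; return E[:3,:3]@p+E[:3,3]
    d=E[:3,:3]@r; return E[:3,3]+d*(z-E[2,3])/d[2]
E
python3 - <<'E'
from h import *
o=readout.get_obs();print(o)
snap("top","pics/top.png");snap("side","pics/side.png")
E
```

```text
pics
{'time_s': 0.0, 'q': array([ 1.11471336e+00,  1.81569397e-01,  1.60803649e+00,  1.85245022e-05,
        1.35375646e+00, -2.06309535e-01]), 'dq': array([ 0.00071666, -0.00021562, -0.00162315,  0.00064239, -0.0006166 ,
        0.00158973]), 'joint_efforts': array([-1.05847426e-03, -4.44861817e+01, -3.51343453e+01, -3.58713123e-04,
        9.04912275e-03, -4.18276375e-05]), 'eef_pos': array([0.14184788, 0.55662031, 0.20985446]), 'eef_rot': array([-2.96281667e-04,  1.24564272e-01,  9.92211146e-01, -8.33819283e-04]), 'wrist_force': array([-0.56029851,  0.66025469, -0.63743472]), 'torque': array([ 0.02125951, -0.03186701,  0.02801837]), 'grasp_force': 0.0, 'opening': 0.9988234555320363}
```

View pics/top.png

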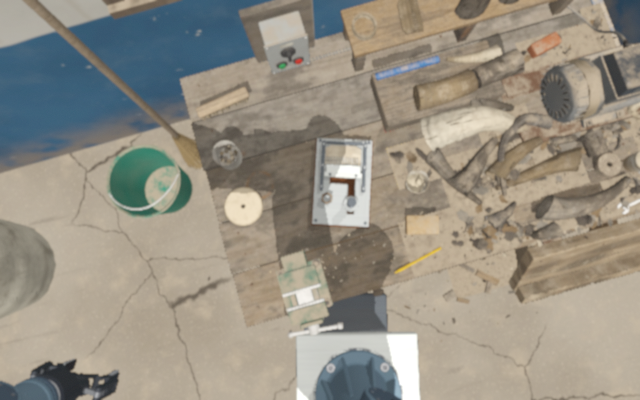

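View pics/side.png

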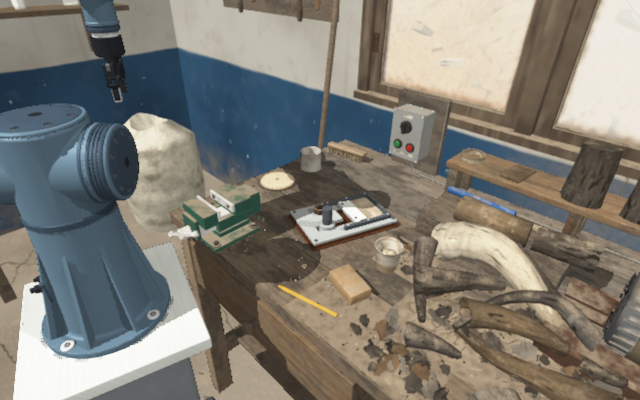

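The top view has the jig at about (342,182), with the pin at (350,202), the nut at (327,197) and the keeper at about (345,168). The vise is at (302,290). I'll enlarge the jig.

```bash
python3 - <<'E'
from h import *
im=cv2.imread("pics/top.png")[125:240,295:390]
cv2.imwrite("pics/topc.png",cv2.resize(im,None,fx=5,fy=5,interpolation=cv2.INTER_CUBIC))
s=cv2.imread("pics/side.png")[175:255,280:410]
cv2.imwrite("pics/sidec.png",cv2.resize(s,None,fx=6,fy=6,interpolation=cv2.INTER_CUBIC))
E
```

```text
(no output)
```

View pics/topc.png

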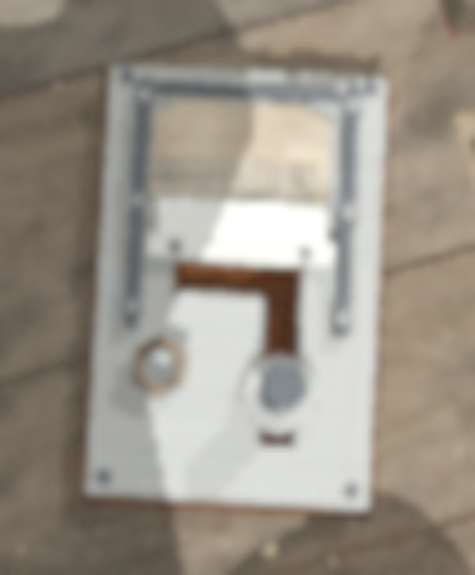

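View pics/sidec.png

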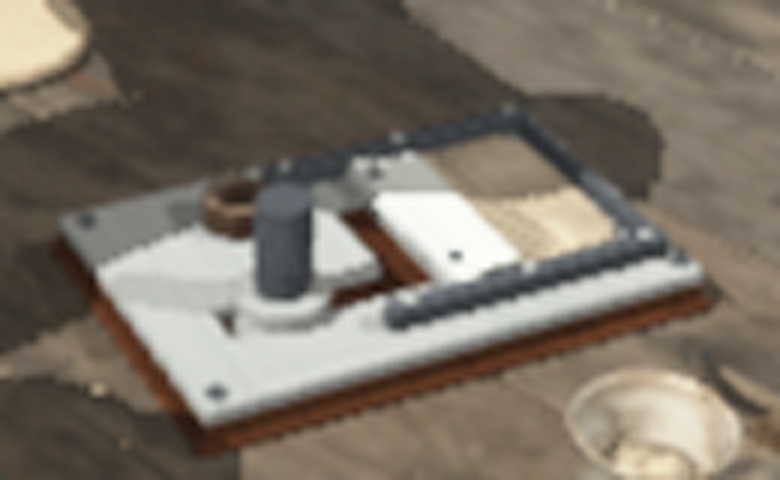

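The enlarged crop shows the deck corners at TL(110,66), TR(386,76), BR(370,510) and BL(84,495). The knob top is at (282,384) and the near end of the slot is at (277,440).

```bash
cat >> h.py <<'E'
from scipy.spatial.transform import Rotation as R
def pose(): 
    o=readout.get_obs(); q=o["eef_rot"]; return o["eef_pos"],R.from_quat([q[1],q[2],q[3],q[0]]).as_matrix()
def fit(J,W):
    J=np.array(J);W=np.array(W)[:,:2];a=J-J.mean(0);b=W-W.mean(0)
    t=np.arctan2((a[:,0]*b[:,1]-a[:,1]*b[:,0]).sum(),(a*b).sum()); M=np.array([[np.cos(t),-np.sin(t)],[np.sin(t),np.cos(t)]])
    o=W.mean(0)-M@J.mean(0); return t,o,M,np.abs(W-(J@M.T+o)).max()
E
python3 - <<'E'
from h import *
c=np.load("pics/top.npz")
f=lambda u,v,z:px(c,295+u/5-.4,125+v/5-.4,z)
W=[f(110,66,.02),f(386,76,.02),f(370,510,.02),f(84,495,.02)]
J=[(.1205,.079),(.1205,-.079),(-.1205,-.079),(-.1205,.079)]
t,o,M,e=fit(J,W);print(np.degrees(t),o,e)
k=f(282,384,.074)[:2];print("knob",k,M.T@(k-o),c["extrinsics"][:3,3])
n=f(160,363,.035)[:2];print("nut",M.T@(n-o))
s=f(277,441,.02)[:2];print("slotend",M.T@(s-o), M.T@(f(240,265,.031)[:2]-o))
print(f(105/5,0,0))
p,Rm=pose();print(p,Rm)
E
```

```text
-4.202019316587078 [0.55551302 0.02710884] 0.004254360552612746
knob [0.49589074 0.00807607] [-0.05806741 -0.02335033] [0.3940303  0.07264177 1.115889  ]
nut [-0.04618223  0.03931205]
slotend [-0.08319792 -0.02498652] [ 0.00883979 -0.00058595]
[7.21234086e-01 1.42249143e-01 2.22044605e-16]
[0.14188624 0.55669629 0.20997476] [[-9.68972270e-01  2.47168480e-01 -6.94072912e-04]
 [ 2.47169241e-01  9.68971303e-01 -1.40754688e-03]
 [ 3.24635510e-04 -1.53542738e-03 -9.99998769e-01]]
```

>>> play_rows(
  xyz=[
    [-20, -22, 0],
    [-60, -66, 0],
    [-110, -120, 0],
    [-160, -175, 0],
    [-210, -230, 5],
    [-260, -284, 10],
    [-310, -339, 15],
    [-360, -394, 20],
    [-400, -437, 25],
    [-418, -457, 30],
  ],
  rot=[
    [0, 0, 0],
    [0, 0, -0.02],
    [0, 0, -0.04],
    [0, 0, -0.06],
    [0, 0, -0.08],
    [0, 0, -0.1],
    [0, 0, -0.12],
    [0, 0, -0.14],
    [0, 0, -0.16],
    [0, 0, -0.177],
  ],
  grip=[0, 0, 0, 0, 0, 0, 0, 0, 0, 0],
)

```text
time_s: 1.35
eef_pos: [0.4202, 0.0364, 0.1842]
eef_rot: [0.001, 0.036, 0.999, 0.0]
wrist_force: [1.0, 1.0, 0.9]
opening: -0.002
grasp_force: 0.0
```

```bash
python3 - <<'E'
from h import *
p,Rm=pose();print(p,Rm,ctrl.tips_ahead,readout.get_obs()["wrist_force"])
c=snap("wrist","pics/w1.png");np.savez("pics/w1p.npz",p=p,R=Rm);print(c["hand_eye"],c["camera_matrix"])
E
```

```text
[0.42018671 0.03644313 0.18415538] [[-9.97358474e-01  7.26294210e-02  1.02075270e-03]
 [ 7.26295169e-02  9.97358988e-01  5.72222545e-05]
 [-1.01390086e-03  1.31207876e-04 -9.99999477e-01]] 0.019 [1.01705209 0.97583171 0.87596525]
[[ 7.03451624e-04 -9.54761602e-01 -2.97371465e-01  7.61471339e-02]
 [ 9.99999632e-01  5.25531717e-04  6.78255598e-04 -3.53292187e-04]
 [-4.91294265e-04 -2.97371833e-01  9.54761620e-01 -1.61874746e-01]
 [ 0.00000000e+00  0.00000000e+00  0.00000000e+00  1.00000000e+00]] [[309.70691629   0.         325.16355535]
 [  0.         309.70691629 194.3728159 ]
 [  0.           0.           1.        ]]
```

View pics/w1.png

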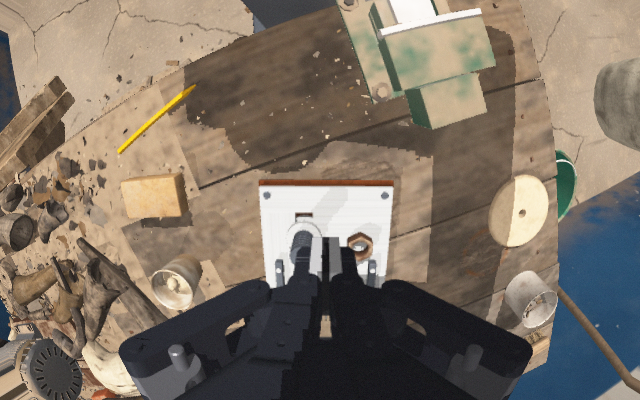

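The wrist view shows the deck's near edge from (260,186) to (394,186), the slot's rear end at (304,217), the flange around (302,242), the nut at (360,245) and the vise well clear. I'll convert these to positions.

```bash
cat >> h.py <<'E'
def wp(c,p,Rm,u,v,z):
    K=c["camera_matrix"];H=c["hand_eye"]
    d=np.array([u-K[0,2],v-K[1,2]]);r=np.hypot(*d);th=r/K[0,0]
    ray=np.r_[d/r*np.sin(th),np.cos(th)]
    o=p+Rm@H[:3,3];w=Rm@H[:3,:3]@ray
    return o+w*(z-o[2])/w[2]
E
python3 - <<'E'
from h import *
c=np.load("pics/w1.npz");q=np.load("pics/w1p.npz");p,Rm=q["p"],q["R"]
o=np.array([.5555,.0271]);t=np.radians(-4.2);M=np.array([[np.cos(t),-np.sin(t)],[np.sin(t),np.cos(t)]])
for n,u,v,z in [("cR",260,186,.02),("cL",394,186,.02),("slot rear",304,213,.02),("slotR",295,217,.02),("slotL",313,217,.02),("flangeL",288,245,.03),("nut",360,245,.035)]:
    w=wp(c,p,Rm,u,v,z)[:2];print(n,w.round(4),(M.T@(w-o)).round(4))
print("tcp",M.T@(p[:2]-o))
im=cv2.imread("pics/w1.png")[170:300,240:410];cv2.imwrite("pics/w1c.png",cv2.resize(im,None,fx=4.5,fy=4.5,interpolation=cv2.INTER_CUBIC))
E
```

```text
cR [ 0.4308 -0.0369] [-0.1197 -0.073 ]
cL [0.4415 0.1115] [-0.1199  0.0759]
slot rear [0.4659 0.0091] [-0.088  -0.0245]
slotR [ 0.47   -0.0016] [-0.0831 -0.0348]
slotL [0.4714 0.0188] [-0.0832 -0.0144]
flangeL [ 0.5   -0.012] [-0.0525 -0.0431]
nut [0.5033 0.0696] [-0.0552  0.0386]
tcp [-0.13563417 -0.00059207]
```

View pics/w1c.png

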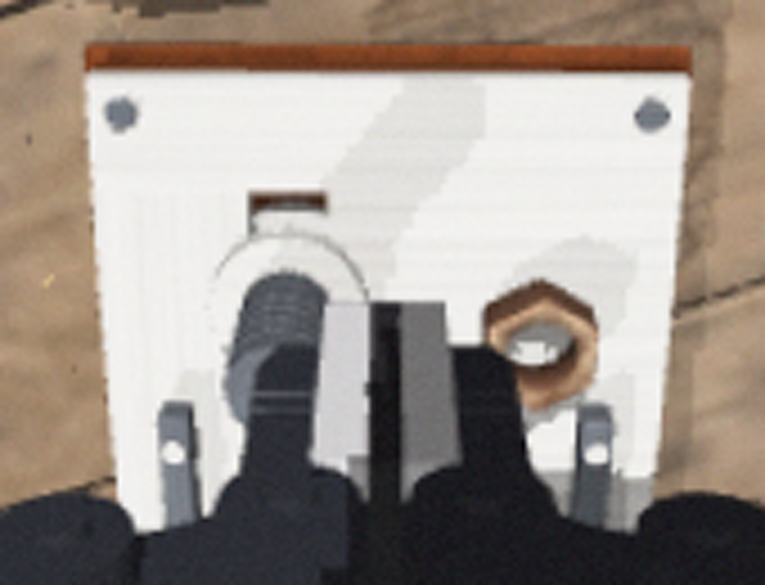

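>>> play_rows(
  xyz=[
    [0, 0, 10],
    [0, 0, 25],
    [0, 0, 40],
    [0, 0, 50],
    [0, 0, 50],
    [0, 0, 50],
    [0, 0, 50],
    [0, 0, 50],
    [0, 0, 50],
    [0, 0, 50],
  ],
  rot=[
    [0, 0, 0],
    [0, 0, 0],
    [0, 0, 0],
    [0, 0, 0],
    [0, 0, 0],
    [0, 0, 0],
    [0, 0, 0],
    [0, 0, 0],
    [0, 0, 0],
    [0, 0, 0],
  ],
  grip=[0, 0, 0, 0, 0, 0, 0, 0, 0, 0],
)

```text
time_s: 2.65
eef_pos: [0.4196, 0.0384, 0.1342]
eef_rot: [0.0, 0.036, 0.999, -0.0]
wrist_force: [0.1, 0.7, 0.4]
opening: -0.002
grasp_force: 0.0
```

```bash
cat >> h.py <<'E'
JO=np.array([.5555,.0271]);JT=np.radians(-4.2)
JM=np.array([[np.cos(JT),-np.sin(JT)],[np.sin(JT),np.cos(JT)]])
def st():
    p,Rm=pose();o=readout.get_obs();print(o["time_s"],"tcp jig mm",((JM.T@(p[:2]-JO))*1e3).round(1),"z",(p[2]*1e3).round(1),"F jig",(JM.T@o["wrist_force"][:2]).round(1),o["wrist_force"][2].round(1),"yaw",np.degrees(np.arctan2(Rm[1,0],Rm[0,0])).round(2))
E
python3 -c "from h import *;st()"
```

```text
2.65 tcp jig mm [-136.4    1.3] z 134.2 F jig [0.  0.7] 0.4 yaw 175.82
```

>>> play_rows(
  xyz=[
    [-8, -8, 0],
    [-20, -20, 10],
    [-26, -26, 25],
    [-26, -26, 40],
    [-26, -26, 55],
    [-26, -26, 68],
    [-26, -26, 73],
    [-26, -26, 73],
    [-26, -26, 73],
    [-26, -26, 73],
  ],
  rot=[
    [0, 0, 0],
    [0, 0, 0],
    [0, 0, 0],
    [0, 0, 0],
    [0, 0, 0],
    [0, 0, 0],
    [0, 0, 0],
    [0, 0, 0],
    [0, 0, 0],
    [0, 0, 0],
  ],
  grip=[0, 0, 0, 0, 0, 0, 0, 0, 0, 0],
)

```text
time_s: 3.9
eef_pos: [0.444, 0.0106, 0.0616]
eef_rot: [0.001, 0.036, 0.999, -0.0]
wrist_force: [-0.4, 0.2, -0.7]
opening: 0.001
grasp_force: 0.0
```

```bash
python3 - <<'E'
from h import *
st();p,Rm=pose()
c=snap("wrist","pics/w2.png")
im=c["color"][150:330,220:430,::-1];cv2.imwrite("pics/w2c.png",cv2.resize(im,None,fx=3.3,fy=3.3,interpolation=cv2.INTER_CUBIC))
E
```

```text
3.9 tcp jig mm [-110.   -24.6] z 61.6 F jig [-0.4  0.2] -0.7 yaw 175.83
```

View pics/w2c.png

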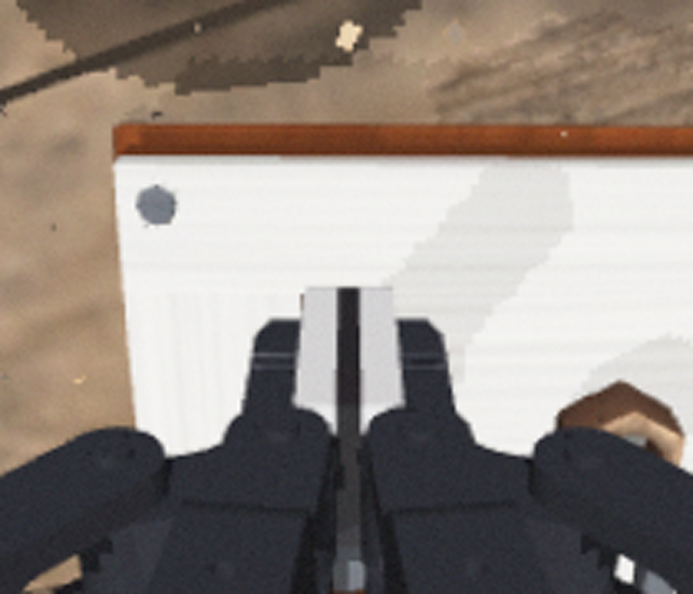

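The closed fingers are centred on the slot behind the pin, at tip height 42 mm. I'll push along the long leg.

>>> play_rows(
  xyz=[
    [-10, 0, 0],
    [-20, 0, 0],
    [-27, 0, 0],
    [-33, 0, 0],
    [-40, 0, 0],
    [-47, 0, 0],
    [-54, 0, 0],
    [-61, 0, 0],
    [-68, 0, 0],
    [-74, 0, 0],
  ],
  rot=[
    [0, 0, 0],
    [0, 0, 0],
    [0, 0, 0],
    [0, 0, 0],
    [0, 0, 0],
    [0, 0, 0],
    [0, 0, 0],
    [0, 0, 0],
    [0, 0, 0],
    [0, 0, 0],
  ],
  grip=[0, 0, 0, 0, 0, 0, 0, 0, 0, 0],
)

```text
time_s: 5.2
eef_pos: [0.5178, 0.0052, 0.0611]
eef_rot: [0.0, 0.036, 0.999, -0.0]
wrist_force: [-0.4, -0.2, -0.2]
opening: -0.004
grasp_force: 0.0
```

```bash
python3 -c "from h import *;st()"
```

```text
5.2 tcp jig mm [-36.  -24.6] z 61.1 F jig [-0.4 -0.2] -0.2 yaw 175.83
```

>>> play_rows(
  xyz=[
    [-3, 0, 0],
    [-6, 0, 0],
    [-9, 0, 0],
    [-11, 0, 0],
    [-13, 0, 0],
    [-14, 0, 0],
    [-15, 0, 0],
    [-16, 0, 0],
    [-16, 0, 0],
    [-16, 0, 0],
  ],
  rot=[
    [0, 0, 0],
    [0, 0, 0],
    [0, 0, 0],
    [0, 0, 0],
    [0, 0, 0],
    [0, 0, 0],
    [0, 0, 0],
    [0, 0, 0],
    [0, 0, 0],
    [0, 0, 0],
  ],
  grip=[0, 0, 0, 0, 0, 0, 0, 0, 0, 0],
)

```text
time_s: 6.45
eef_pos: [0.5333, 0.0041, 0.0611]
eef_rot: [-0.0, 0.036, 0.999, 0.0]
wrist_force: [-0.5, -0.3, -0.1]
opening: 0.002
grasp_force: 0.0
```

```bash
python3 - <<'E'
from h import *
st();snap("top","pics/t2.png")
im=cv2.imread("pics/t2.png")[125:240,295:390]
s=snap("side","pics/s2.png")["color"][150:260,270:410,::-1]
cv2.imwrite("pics/s2c.png",cv2.resize(s,None,fx=5,fy=5,interpolation=cv2.INTER_CUBIC))
E
```

```text
6.45 tcp jig mm [-20.5 -24.5] z 61.1 F jig [-0.4 -0.3] -0.1 yaw 175.83
```

View pics/s2c.png

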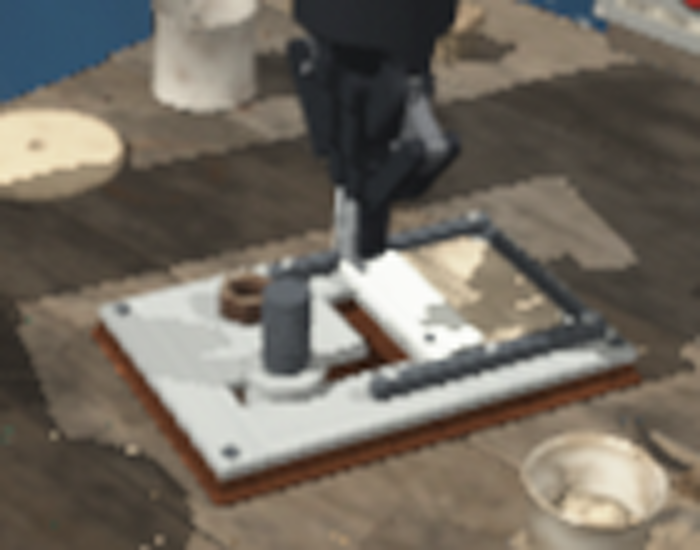

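The side view shows the pin still at its start, (287,320) in the crop, with the fingertips at about (362,255) and no contact. I'll check that against projections.

```bash
python3 - <<'E'
from h import *
c=np.load("pics/s2.npz");E=np.linalg.inv(c["extrinsics"]);K=c["camera_matrix"]
def pr(w):
    q=K@(E[:3,:3]@w+E[:3,3]);q=q[:2]/q[2];return ((q-[270,150])*5).round()
p,Rm=pose()
for a in (.0,.019): print("tip",a,pr(p+Rm@[0,0,a]))
J=lambda x,y,z:np.r_[JO+JM@[x,y],z]
for n,w in [("pin top",J(-.058,-.025,.074)),("nearR",J(-.1205,-.079,.02)),("nearL",J(-.1205,.079,.02)),("farR",J(.1205,-.079,.02))]:print(n,pr(w))
d=c["depth"]
for u,v in [(362,252),(345,205),(385,215),(287,330),(287,290)]:
    print((u,v),px(c,270+u/5,150+v/5))
E
```

```text
tip 0.0 [355. 290.]
tip 0.019 [353. 322.]
pin top [288. 286.]
nearR [217. 473.]
nearL [ 88. 301.]
farR [646. 348.]
(362, 252) [ 0.5250028  -0.01216609  0.09479279]
(345, 205) [5.22248854e-01 9.29007293e-05 1.15064124e-01]
(385, 215) [ 0.53888291 -0.0094582   0.10981242]
(287, 330) [ 0.48849779 -0.00587182  0.0582948 ]
(287, 290) [0.49362683 0.0034513  0.07417167]
```

```bash
python3 - <<'E'
from h import *
st();print(readout.get_obs()["q"])
c=snap("wrist","pics/w3.png");H=c["hand_eye"];K=c["camera_matrix"];p,Rm=pose()
def prw(t):
    q=np.linalg.inv(H)@np.r_[t,1];r=np.hypot(q[0],q[1]);th=np.arctan2(r,q[2]);return K[:2,2]+q[:2]/r*th*K[0,0]
for z in (-.05,-.03,-.01,0,.019): print(z,prw([.011,0,z]).round(1))
for f in("w1","w2","w3"):
  d=np.load(f"pics/{f}.npz")["depth"]
  for u,v in [(200,100),(270,200),(300,250),(318,250),(318,240),(332,245),(325,237)]:
    z=d[v,u];dd=np.array([u-K[0,2],v-K[1,2]]);r=np.hypot(*dd);th=r/K[0,0]
    q=np.r_[dd/r*np.tan(th)*z,z];t=H[:3,:3]@q+H[:3,3]; print(f,(u,v),"tool",(t*1e3).round())
s=np.load("pics/side.npz");t=np.load("pics/t2.npz")
im=t["color"][120:245,290:395,::-1];cv2.imwrite("pics/t2c.png",cv2.resize(im,None,fx=4,fy=4,interpolation=cv2.INTER_CUBIC))
w=c["color"][150:400,160:480,::-1];
a=cv2.resize(im,None,fx=4,fy=4,interpolation=cv2.INTER_CUBIC);a=a[:500]
b=cv2.resize(w,(380,297));b=cv2.copyMakeBorder(b,0,500-297,0,0,0)
cv2.imwrite("pics/m3.png",np.hstack([a,b]));print(a.shape)
E
```

```text
6.55 tcp jig mm [-20.5 -24.5] z 61.1 F jig [-0.4  0.8] 0.3 yaw 175.83
[-2.14983567e-01  2.77058039e-01  1.82500682e+00 -6.95173612e-06
  1.03958130e+00 -1.71297559e+00]
-0.05 [325.8 264.2]
-0.03 [325.7 243. ]
-0.01 [325.6 226.4]
0 [325.6 219.4]
0.019 [325.5 207.9]
w1 (200, 100) tool [  83. -146.  186.]
w1 (270, 200) tool [-33. -62. 166.]
w1 (300, 250) tool [  7. -12. -30.]
w1 (318, 250) tool [ 11.  -3. -38.]
w1 (318, 240) tool [ 11.  -4. -27.]
w1 (332, 245) tool [ 12.   3. -33.]
w1 (325, 237) tool [ 11.  -0. -24.]
w2 (200, 100) tool [ 81. -95.  63.]
w2 (270, 200) tool [  8. -39.  43.]
w2 (300, 250) tool [  7. -12. -30.]
w2 (318, 250) tool [ 11.  -3. -38.]
w2 (318, 240) tool [ 11.  -4. -27.]
w2 (332, 245) tool [ 12.   3. -34.]
w2 (325, 237) tool [ 11.  -0. -23.]
w3 (200, 100) tool [ 81. -95.  64.]
w3 (270, 200) tool [  8. -39.  44.]
w3 (300, 250) tool [  7. -12. -29.]
w3 (318, 250) tool [ 11.  -3. -37.]
w3 (318, 240) tool [ 11.  -4. -27.]
w3 (332, 245) tool [ 10.   3. -31.]
w3 (325, 237) tool [ 11.  -0. -23.]
(500, 420, 3)
```

View pics/m3.png

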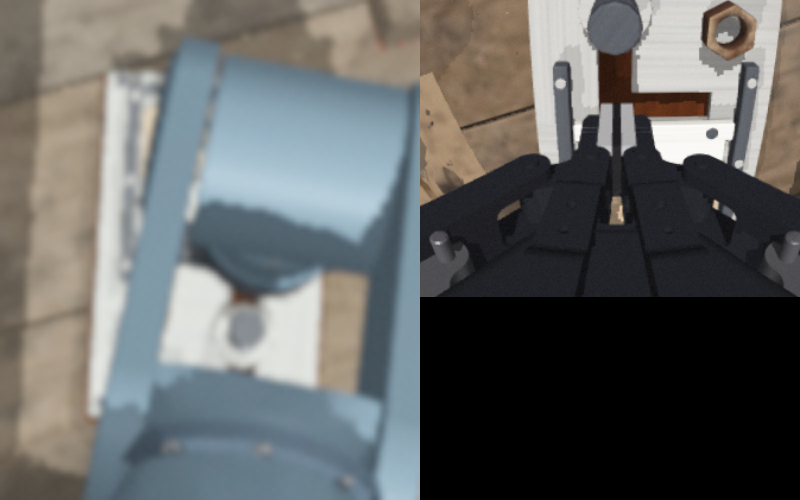

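The wrist depth and the side depth agree. The real fingertips are about 24 mm behind the reported TCP, not 19 mm ahead of it, so they passed over the pin and touched nothing. I'll go back, descend 45 mm lower and repeat the push.

>>> play_rows(
  xyz=[
    [4, 0, -8],
    [20, 0, -12],
    [40, 0, -12],
    [60, 0, -12],
    [80, 0, -12],
    [90, 0, -5],
    [90, 0, 10],
    [90, 0, 20],
    [90, 0, 25],
    [90, 0, 25],
  ],
  rot=[
    [0, 0, 0],
    [0, 0, 0],
    [0, 0, 0],
    [0, 0, 0],
    [0, 0, 0],
    [0, 0, 0],
    [0, 0, 0],
    [0, 0, 0],
    [0, 0, 0],
    [0, 0, 0],
  ],
  grip=[0, 0, 0, 0, 0, 0, 0, 0, 0, 0],
)

```text
time_s: 7.85
eef_pos: [0.4434, 0.0107, 0.0354]
eef_rot: [-0.001, 0.036, 0.999, 0.0]
wrist_force: [-1.0, 0.1, -0.5]
opening: -0.002
grasp_force: 0.0
```

>>> play_rows(
  xyz=[
    [0, 0, 4],
    [0, 0, 8],
    [0, 0, 12],
    [0, 0, 16],
    [0, 0, 19],
    [0, 0, 20],
    [0, 0, 20],
    [0, 0, 20],
    [0, 0, 20],
    [0, 0, 20],
  ],
  rot=[
    [0, 0, 0],
    [0, 0, 0],
    [0, 0, 0],
    [0, 0, 0],
    [0, 0, 0],
    [0, 0, 0],
    [0, 0, 0],
    [0, 0, 0],
    [0, 0, 0],
    [0, 0, 0],
  ],
  grip=[0, 0, 0, 0, 0, 0, 0, 0, 0, 0],
)

```text
time_s: 9.1
eef_pos: [0.4436, 0.0107, 0.0162]
eef_rot: [0.0, 0.036, 0.999, -0.0]
wrist_force: [-0.2, -0.5, -0.2]
opening: -0.005
grasp_force: 0.0
```

```bash
python3 - <<'E'
from h import *
st()
c=snap("side","pics/s4.png")
E=c["extrinsics"];K=c["camera_matrix"];d=c["depth"]
v,u=np.mgrid[0:400,0:640];P=np.stack([(u-K[0,2])*d/K[0,0],(v-K[1,2])*d/K[1,1],d],-1)@E[:3,:3].T+E[:3,3]
j=(P[...,:2]-JO)@JM;z=P[...,2]
m=(d>0)&(np.abs(j[...,1]+.025)<.03)
a=m&(j[...,0]>-.14)&(j[...,0]<-.085)&(z>.027)&(z<.12);print("finger n",a.sum(),"min z",np.sort(z[a])[:8].round(3),j[a].min(0),j[a].max(0))
b=m&(j[...,0]>-.085)&(j[...,0]<-.03)&(z>.066)&(z<.08);print("pin",b.sum(),np.median(j[b],0) if b.any() else 0,j[b].min(0),j[b].max(0))
E
```

```text
9.1 tcp jig mm [-110.4  -24.6] z 16.2 F jig [-0.1 -0.5] -0.2 yaw 175.83
finger n 264 min z [0.036 0.036 0.038 0.038 0.038 0.039 0.04  0.04 ] [-0.12961329 -0.05487744] [-0.10316586  0.00236368]
pin 60 [-0.06276463 -0.03173747] [-0.07248118 -0.04016083] [-0.05055857 -0.01662964]
```

The tips are now at about 39 mm, which is the right height. Pushing.

>>> play_rows(
  xyz=[
    [-8, 0, 0],
    [-18, 0, 0],
    [-24, 0, 0],
    [-30, 0, 0],
    [-36, 0, 0],
    [-42, 0, 0],
    [-48, 0, 0],
    [-54, 0, 0],
    [-60, 0, 0],
    [-66, 0, 0],
  ],
  rot=[
    [0, 0, 0],
    [0, 0, 0],
    [0, 0, 0],
    [0, 0, 0],
    [0, 0, 0],
    [0, 0, 0],
    [0, 0, 0],
    [0, 0, 0],
    [0, 0, 0],
    [0, 0, 0],
  ],
  grip=[0, 0, 0, 0, 0, 0, 0, 0, 0, 0],
)

```text
time_s: 10.4
eef_pos: [0.5098, 0.0059, 0.0161]
eef_rot: [-0.0, 0.036, 0.999, 0.0]
wrist_force: [-0.5, -0.6, 0.1]
opening: -0.0
grasp_force: 0.2
```

```bash
cat >> h.py <<'E'
def pin(f):
    c=snap("side",f);E=c["extrinsics"];K=c["camera_matrix"];d=c["depth"]
    v,u=np.mgrid[0:400,0:640];P=np.stack([(u-K[0,2])*d/K[0,0],(v-K[1,2])*d/K[1,1],d],-1)@E[:3,:3].T+E[:3,3]
    j=(P[...,:2]-JO)@JM;z=P[...,2]
    b=(d>0)&(np.abs(j[...,1])<.06)&(np.abs(j[...,0]+.025)<.055)&(z>.071)&(z<.077)
    print("top pts",b.sum(),(np.median(j[b],0)*1e3).round(1),(j[b].min(0)*1e3).round(),(j[b].max(0)*1e3).round())
E
python3 -c "from h import *;st();pin('pics/s5.png')"
```

```text
10.4 tcp jig mm [-44.1 -24.5] z 16.1 F jig [-0.4 -0.6] 0.1 yaw 175.83
top pts 10 [-54.9 -30.1] [-57. -40.] [-51. -20.]
```

>>> play_rows(
  xyz=[
    [-3, 0, 0],
    [-7, 0, 0],
    [-11, 0, 0],
    [-14, 0, 0],
    [-17, 0, 0],
    [-20, 0, 0],
    [-22, 0, 0],
    [-24, 0, 0],
    [-25, 0, 0],
    [-26, 0, 0],
  ],
  rot=[
    [0, 0, 0],
    [0, 0, 0],
    [0, 0, 0],
    [0, 0, 0],
    [0, 0, 0],
    [0, 0, 0],
    [0, 0, 0],
    [0, 0, 0],
    [0, 0, 0],
    [0, 0, 0],
  ],
  grip=[0, 0, 0, 0, 0, 0, 0, 0, 0, 0],
)

```text
time_s: 11.7
eef_pos: [0.5353, 0.004, 0.0161]
eef_rot: [-0.0, 0.036, 0.999, -0.0]
wrist_force: [-3.4, -0.2, 1.0]
opening: 0.002
grasp_force: 1.7
```

```bash
python3 - <<'E'
from h import *
st()
s=snap("side","pics/s6.png")["color"][150:260,270:410,::-1]
w=snap("wrist","pics/w6.png")["color"][150:330,220:430,::-1]
a=cv2.resize(s,(420,330),interpolation=cv2.INTER_CUBIC);b=cv2.resize(w,(380,330),interpolation=cv2.INTER_CUBIC)
cv2.imwrite("pics/m6.png",np.hstack([a,b]))
E
```

```text
11.7 tcp jig mm [-18.4 -24.5] z 16.1 F jig [-3.4 -0.4] 1.0 yaw 175.83
```

View pics/m6.png

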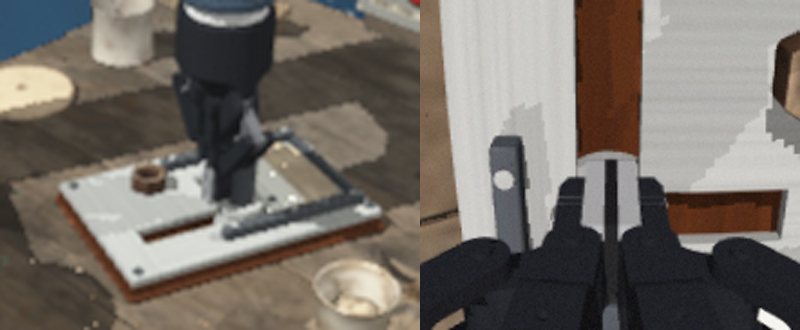

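The composite shows the pin moved along the long leg, its flange in front of the fingers at (608,158), with the slot empty behind it. The force is 3.4 N, so the keeper is moving. I'll push on to the stop.

>>> play_rows(
  xyz=[
    [-0.5, 0, 0],
    [-1, 0, 0],
    [-1.5, 0, 0],
    [-2, 0, 0],
    [-2.5, 0, 0],
    [-3, 0, 0],
    [-3, 0, 0],
    [-3, 0, 0],
    [-3, 0, 0],
    [-3, 0, 0],
  ],
  rot=[
    [0, 0, 0],
    [0, 0, 0],
    [0, 0, 0],
    [0, 0, 0],
    [0, 0, 0],
    [0, 0, 0],
    [0, 0, 0],
    [0, 0, 0],
    [0, 0, 0],
    [0, 0, 0],
  ],
  grip=[0, 0, 0, 0, 0, 0, 0, 0, 0, 0],
)

```text
time_s: 13.05
eef_pos: [0.5366, 0.0041, 0.0156]
eef_rot: [-0.002, 0.036, 0.999, 0.0]
wrist_force: [-9.0, 0.3, 3.2]
opening: 0.003
grasp_force: 3.9
```

```bash
python3 -c "from h import *;st()"
```

```text
13.05 tcp jig mm [-17.2 -24.3] z 15.6 F jig [-9.  -0.3] 3.2 yaw 175.84
```

The force has risen to 9 N with the motion stalled, so the pin is hard at the corner. Next I'll check the finger half-width along y.

```bash
python3 - <<'E'
from h import *
c=np.load("pics/w1.npz");d=c["depth"];K=c["camera_matrix"];H=c["hand_eye"]
v,u=np.mgrid[0:400,0:640];a=u-K[0,2];b=v-K[1,2];r=np.hypot(a,b)+1e-9;k=np.tan(r/K[0,0])*d/r
t=np.stack([a*k,b*k,d],-1)@H[:3,:3].T+H[:3,3];t=t[d>0]*1e3
for lo in range(-80,-20,5):
    m=(t[:,2]>lo)&(t[:,2]<=lo+5)&(np.abs(t[:,1])<70)&(np.abs(t[:,0])<40)
    if m.any(): print(lo,t[m].min(0).round(),t[m].max(0).round())
E
```

```text
-80 [ -9. -42. -80.] [ 14.  41. -75.]
-75 [-11. -38. -75.] [ 15.  38. -70.]
-70 [-12. -35. -70.] [ 15.  34. -65.]
-65 [ -7. -29. -65.] [ 14.  30. -60.]
-60 [-12. -16. -60.] [ 13.  17. -55.]
-55 [  7. -14. -55.] [ 12.  13. -50.]
-50 [  6. -14. -50.] [ 12.  13. -45.]
-45 [  6. -14. -45.] [ 12.  13. -40.]
-40 [  6. -14. -40.] [ 12.  13. -35.]
-35 [  6. -14. -35.] [ 12.  13. -30.]
-30 [  6. -13. -30.] [ 12.  13. -25.]
-25 [  7.  -7. -25.] [ 11.   9. -23.]
```

>>> play_rows(
  xyz=[
    [2, 0, 0],
    [4, 0, 0],
    [8, 0, 0],
    [14, 0, 0],
    [20, 0, 0],
    [26, 0, 0],
    [30, 0, 0],
    [30, 0, 0],
    [30, 0, 0],
    [30, 0, 0],
  ],
  rot=[
    [0, 0, 0],
    [0, 0, 0],
    [0, 0, 0],
    [0, 0, 0],
    [0, 0, 0],
    [0, 0, 0],
    [0, 0, 0],
    [0, 0, 0],
    [0, 0, 0],
    [0, 0, 0],
  ],
  grip=[0, 0, 0, 0, 0, 0, 0, 0, 0, 0],
)

```text
time_s: 14.3
eef_pos: [0.5086, 0.0059, 0.0162]
eef_rot: [0.0, 0.036, 0.999, -0.0]
wrist_force: [0.2, -0.5, -0.3]
opening: 0.005
grasp_force: 0.0
```

```bash
python3 -c "from h import *;st();pin('pics/s7.png')"
```

```text
14.3 tcp jig mm [-45.2 -24.6] z 16.2 F jig [ 0.3 -0.4] -0.3 yaw 175.83
top pts 40 [  1.  -32.6] [-59. -41.] [ 12. -19.]
```

>>> play_rows(
  xyz=[
    [0, -5, -6],
    [0, -18, -6],
    [0, -34, -6],
    [0, -46, -6],
    [0, -52, -6],
    [-10, -52, -6],
    [-25, -52, -6],
    [-40, -52, -6],
    [-51, -52, -6],
    [-51, -52, -6],
  ],
  rot=[
    [0, 0, 0],
    [0, 0, 0],
    [0, 0, 0],
    [0, 0, 0],
    [0, 0, 0],
    [0, 0, 0],
    [0, 0, 0],
    [0, 0, 0],
    [0, 0, 0],
    [0, 0, 0],
  ],
  grip=[0, 0, 0, 0, 0, 0, 0, 0, 0, 0],
)

```text
time_s: 15.6
eef_pos: [0.5563, -0.0495, 0.0221]
eef_rot: [0.0, 0.036, 0.999, -0.0]
wrist_force: [-0.5, 0.3, 0.3]
opening: -0.003
grasp_force: 0.0
```

```bash
python3 -c "from h import *;st()"
```

```text
15.6 tcp jig mm [  6.4 -76.3] z 22.1 F jig [-0.5  0.3] 0.3 yaw 175.86
```

>>> play_rows(
  xyz=[
    [0, 5, 0],
    [0, 12, 0],
    [0, 18, 0],
    [0, 23, 0],
    [0, 28, 0],
    [0, 33, 0],
    [0, 38, 0],
    [0, 43, 0],
    [0, 48, 0],
    [0, 52, 0],
  ],
  rot=[
    [0, 0, 0],
    [0, 0, 0],
    [0, 0, 0],
    [0, 0, 0],
    [0, 0, 0],
    [0, 0, 0],
    [0, 0, 0],
    [0, 0, 0],
    [0, 0, 0],
    [0, 0, 0],
  ],
  grip=[0, 0, 0, 0, 0, 0, 0, 0, 0, 0],
)

```text
time_s: 16.85
eef_pos: [0.5592, 0.0026, 0.0221]
eef_rot: [-0.0, 0.036, 0.999, 0.0]
wrist_force: [0.6, 0.7, -0.2]
opening: 0.0
grasp_force: 0.2
```

```bash
python3 -c "from h import *;st();pin('pics/s8.png')"
```

```text
16.85 tcp jig mm [  5.5 -24.2] z 22.1 F jig [0.5 0.8] -0.2 yaw 175.83
top pts 41 [ -2.9 -12.2] [ -9. -41.] [10. 12.]
```

It's sliding freely along the short leg. Continuing to the end stop.

>>> play_rows(
  xyz=[
    [0, 4, 0],
    [0, 8, 0],
    [0, 12, 0],
    [0, 15, 0],
    [0, 18, 0],
    [0, 20, 0],
    [0, 22, 0],
    [0, 23, 0],
    [0, 24, 0],
    [0, 25, 0],
  ],
  rot=[
    [0, 0, 0],
    [0, 0, 0],
    [0, 0, 0],
    [0, 0, 0],
    [0, 0, 0],
    [0, 0, 0],
    [0, 0, 0],
    [0, 0, 0],
    [0, 0, 0],
    [0, 0, 0],
  ],
  grip=[0, 0, 0, 0, 0, 0, 0, 0, 0, 0],
)

```text
time_s: 18.15
eef_pos: [0.5611, 0.0272, 0.0221]
eef_rot: [-0.0, 0.036, 0.999, 0.0]
wrist_force: [-0.4, -0.8, 0.2]
opening: -0.0
grasp_force: 0.2
```

```bash
python3 -c "from h import *;st()"
```

```text
18.15 tcp jig mm [5.5 0.5] z 22.1 F jig [-0.3 -0.9] 0.2 yaw 175.82
```

>>> play_rows(
  xyz=[
    [0, 0.5, 0],
    [0, 1, 0],
    [0, 1.5, 0],
    [0, 2, 0],
    [0, 2.5, 0],
    [0, 3, 0],
    [0, 3, 0],
    [0, 3, 0],
    [0, 3, 0],
    [0, 3, 0],
  ],
  rot=[
    [0, 0, 0],
    [0, 0, 0],
    [0, 0, 0],
    [0, 0, 0],
    [0, 0, 0],
    [0, 0, 0],
    [0, 0, 0],
    [0, 0, 0],
    [0, 0, 0],
    [0, 0, 0],
  ],
  grip=[0, 0, 0, 0, 0, 0, 0, 0, 0, 0],
)

```text
time_s: 19.4
eef_pos: [0.5613, 0.0301, 0.0222]
eef_rot: [0.0, 0.036, 0.999, -0.0]
wrist_force: [-0.8, -2.8, 0.7]
opening: -0.001
grasp_force: 1.0
```

```bash
python3 -c "from h import *;st();pin('pics/s9.png')"
```

```text
19.4 tcp jig mm [5.6 3.4] z 22.2 F jig [-0.6 -2.9] 0.7 yaw 175.83
top pts 37 [-3.7 18.7] [-10. -14.] [ 9. 41.]
```

One more nudge to confirm the stop, then I'll check.

>>> play_rows(
  xyz=[
    [0, 0.5, 0],
    [0, 1, 0],
    [0, 1.5, 0],
    [0, 2, 0],
    [0, 2.5, 0],
    [0, 3, 0],
    [0, 3, 0],
    [0, 3, 0],
    [0, 3, 0],
    [0, 3, 0],
  ],
  rot=[
    [0, 0, 0],
    [0, 0, 0],
    [0, 0, 0],
    [0, 0, 0],
    [0, 0, 0],
    [0, 0, 0],
    [0, 0, 0],
    [0, 0, 0],
    [0, 0, 0],
    [0, 0, 0],
  ],
  grip=[0, 0, 0, 0, 0, 0, 0, 0, 0, 0],
)

```text
time_s: 20.7
eef_pos: [0.5617, 0.0312, 0.0224]
eef_rot: [0.0, 0.036, 0.999, -0.001]
wrist_force: [-0.8, -11.5, 2.4]
opening: -0.002
grasp_force: 5.5
```

```bash
python3 -c "from h import *;st()"
```

```text
20.7 tcp jig mm [5.9 4.5] z 22.4 F jig [  0.  -11.6] 2.4 yaw 175.84
```

The force is 11.6 N with the motion stalled, so the pin is at the end stop. I'll back off to the right, then go up.

>>> play_rows(
  xyz=[
    [0, -2, 0],
    [0, -5, 0],
    [0, -12, 0],
    [0, -22, 0],
    [0, -32, 0],
    [0, -36, -5],
    [0, -36, -25],
    [0, -36, -55],
    [0, -36, -80],
    [0, -36, -90],
  ],
  rot=[
    [0, 0, 0],
    [0, 0, 0],
    [0, 0, 0],
    [0, 0, 0],
    [0, 0, 0],
    [0, 0, 0],
    [0, 0, 0],
    [0, 0, 0],
    [0, 0, 0],
    [0, 0, 0],
  ],
  grip=[0, 0, 0, 0, 0, 0, 0, 0, 0, 0],
)

```text
time_s: 21.95
eef_pos: [0.56, -0.0031, 0.1141]
eef_rot: [0.002, 0.036, 0.999, -0.0]
wrist_force: [0.4, -0.2, -0.3]
opening: -0.003
grasp_force: 0.0
```

```bash
python3 - <<'E'
from h import *
st();pin('pics/s10.png')
# knob top + keeper rear face by side depth
c=np.load("pics/s10.npz");E=c["extrinsics"];K=c["camera_matrix"];d=c["depth"]
v,u=np.mgrid[0:400,0:640];P=np.stack([(u-K[0,2])*d/K[0,0],(v-K[1,2])*d/K[1,1],d],-1)@E[:3,:3].T+E[:3,3]
j=(P[...,:2]-JO)@JM*1e3;z=P[...,2]
for lo,hi in[(.04,.055),(.055,.07),(.07,.078)]:
    m=(d>0)&(z>lo)&(z<hi)&(np.abs(j[...,0])<40)&(np.abs(j[...,1])<60);print(m.sum(),np.median(j[m],0).round(1))
E
```

```text
21.95 tcp jig mm [  6.7 -29.8] z 114.1 F jig [ 0.4 -0.2] -0.3 yaw 175.82
top pts 36 [ 0.9 21.7] [-9. 12.] [11. 35.]
48 [-3.8 15.6]
48 [-3.3 15.4]
40 [ 0.1 20.6]
```

The pin is at about (5, 27) once the same viewing bias is allowed for. I'll let the arm settle and hand in.

>>> play_rows(
  xyz=[
    [0, 0, -5],
    [0, 0, -5],
    [0, 0, -5],
    [0, 0, -5],
    [0, 0, -5],
    [0, 0, -5],
    [0, 0, -5],
    [0, 0, -5],
    [0, 0, -5],
    [0, 0, -5],
  ],
  rot=[
    [0, 0, 0],
    [0, 0, 0],
    [0, 0, 0],
    [0, 0, 0],
    [0, 0, 0],
    [0, 0, 0],
    [0, 0, 0],
    [0, 0, 0],
    [0, 0, 0],
    [0, 0, 0],
  ],
  grip=[0, 0, 0, 0, 0, 0, 0, 0, 0, 0],
)

```text
time_s: 23.25
eef_pos: [0.5589, -0.0028, 0.1171]
eef_rot: [0.0, 0.036, 0.999, -0.0]
wrist_force: [-0.3, 0.4, 0.0]
opening: -0.0
grasp_force: 0.0
```

```bash
python3 -c "from h import *;st();print(ctrl.hand_in())"
```

```text
23.25 tcp jig mm [  5.6 -29.5] z 117.1 F jig [-0.3  0.4] 0.0 yaw 175.83
the job is handed in; nothing more can be done
None
```

I pushed the pin to the corner and then to the end of the short leg, feeling a firm stop at each, and handed the job in at about 23 s with the arm clear; the hand-in returned no verdict, and I inferred the keeper's position from the push force and did not check it or the loose things in a final picture.

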